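# Put the chalkboard up on the folding stand

## Task

Fold the backrest of the small wooden stand up to 45 degrees and let go of it. Then put the little chalkboard on the stand: gently, still in the grip, lower it until its short bottom edge bears on the ledge, and leave it straight and centred, leaning back on the backrest, writing side out, with its foot right up against the front lip. Leave the glass, the jar and the little bottle where they are.

Things in the scene. Friction and masses are not known exactly. Their poses are not given: they have to be found in the camera images.
- stand: Small folding display stand of mid-brown wood, fixed to the worktop, 166 mm deep. Origin: centre of its underside on the worktop; +x points to its back (towards the robot's left, more or less), +y to the left as one looks from its front to its back, z up. Front: lip and ledge, 90 mm wide. Behind the ledge only a strip 30 mm wide and 14 mm high, to x = +85 mm, under the backrest.
- lip (a point): Middle of the top inner edge of the front lip, at (-72, 0, 30) mm in the stand's frame. The lip is 9 mm thick, its inner face upright at x = -72 mm.
- ledge (a point): Middle of the ledge's top at the lip's foot, at (-72, 0, 16) mm in the stand's frame; the level ledge runs back from here to x = -39 mm. With the backrest at 45 degrees, the chalkboard's foot has about 5 mm of play in x between lying flush on the backrest (low back edge at x = -59 mm) and touching the lip.
- backrest (a joint): Angle (rad) of the backrest, a wooden panel 46 mm wide (y), 8 mm thick: 0 = folded back flat, level along the stand's +x; grows as its free end rises and comes forward; 0.785 = 45 degrees, 1.57 = upright. Stiff hinge (about 0.35 N m, some 4 N at 90 mm), stays where it is left. Its sides are free: it can be pinched across the 46 mm from above.
- backrest_hinge (a point): Middle of the hinge line, which runs along the stand's y at (-45, 0, 24) mm in the stand's frame, in the middle of the panel's thickness. The panel's wood reaches from 4 to 120 mm from this line.
- backrest_top (a point): Middle of the free end of the backrest, 120 mm from the hinge line; its x axis points from the hinge to the free end, z is normal to the panel.
- chalkboard: Little chalkboard, dark panel in a pale wood frame, a plain slab 170 mm (its x) by 60 mm (its y) by 12 mm thick (z), about 0.16 kg, lying flat on the worktop with the writing side up. Origin: centre of the back face (the underside as it lies); +z points out of the writing side. It may stand on either short end.
- end_a (a point): middle of the chalkboard's short end face at its +x, (85, 0, 6) mm in its frame
- end_b (a point): middle of the chalkboard's short end face at its -x, (-85, 0, 6) mm in its frame
- tumbler: clear drinking glass, 81 mm wide, 91 mm high, standing behind the work places; origin at the centre of its underside; leave it alone
- olives: jar of olives with a dark lid (the one beside the glass), 71 mm wide, 110 mm high; origin at the centre of its underside; leave it alone
- bitters: small bottle with a yellow cap, 48 mm wide, 152 mm high; origin at the centre of its underside; leave it alone
Not all that is in view belongs to the job. Of the things like the chalkboard, leave any that is yellow; of the rest the larger one is meant.

How it is judged:
By the outcome, as a careful person would: the job done as asked, in the order asked, and still so for the second after the job is handed in, with the robot touching nothing.
It also fails if it takes over 64 s, if anything falls off the work surface, if the arm or the gripper's body presses on something with over 40 N, if the wrist force passes 120 N, or if a joint passes its speed limit or range.

## Robot

A 6-joint arm with a two-finger parallel gripper is mounted at the origin on a cart in front of the work surface, level with it; the furniture and walls round the work are solid. World frame = base frame: x ahead of the robot, y to its left, z up, the work surface at z = 0. Lengths are in m, angles in rad, forces in N, time in s.
With the tool pointing down it reaches from about 0.225 to 0.875 m from the base axis. Payload 3.4 kg.
Tool frame: the origin (TCP) lies on the centre line of the jaws, within the pads' length; the fingertips stand 17 mm ahead of it and the grasp point (between the pads) lies 2 mm behind it; z points along the fingers, y is the line along which they close (so a half turn about z gives the same grasp; the last joint's range is limited). The gripper opens to 85 mm and grips with 20 to 120 N. Pads are 22 mm wide; open, the fingers measure 114 mm over their backs; the gripper's body (76 mm by 85 mm) begins 54 mm behind the grasp point. The pads swing forward as they close: fully open they stand 13 mm farther back than shut.
Start: joints at [-1.368, 0.276, 1.505, -0, 1.361, -0.121], TCP at [0.183, -0.545, 0.248] pointing down, gripper open.
Joint ranges: [-2.89, 2.89], [-0.75, 2.08], [0.22, 2.7], [-1.18, 4.32], [0.11, 2.71], [-2.7, 2.7]. Speed limits (rad/s): [2.57, 2.57, 3.14, 3.14, 3.14, 3.14].

## Interface

Orientations are given as a unit quaternion [w, x, y, z].
In Python, from rig import manip gives the robot as it stands.
- The arm moves only by the tool move_arm, never from a script. Its argument "steps" is one flat list of numbers, 7 for each row, row after row: the turn, a rotation vector about the world's x, y, z normalised to -1 to 1, where 1 is 360 degrees, then the shift along the world's x, y, z normalised to -1 to 1, where 1 is 1 m, then the opening, from -1 (shut) to 1 (fully open). A call has exactly 10 rows; each row is the pose to reach, as a shift and turn from the pose commanded when the call began, turning the shorter way round; what a row does not reach only later rows make up. A row lasts 1/10 s, in which the tool goes at most 50 mm and 8.59 degrees, less where a joint would pass 70% of its speed; a pose out of reach is approached as far as the arm can. A call with a number of a shift or a turn outside -1 to 1 is refused whole. A call with a gripper value outside its range is refused whole. The fingers move at their own pace and stop on an object; "squeeze" is the grip in N (left out, the last holds). Time passes only in rows, so rows that repeat a pose let the fingers close, or fill a call up. It gives the time, the measured TCP pose, the force, the opening and the grip force at its end, in the units of the state.
- manip.get_state(): the state, without advancing time (a new reading comes with each control period).
- manip.get_image(name): name is "scene" or "top"; returns a dict with "pixels" (480x640x3 uint8, blue, green, red), "fx", "fy", "cx", "cy" (pixels), "D" ([k1, k2, p1, p2, k3] as OpenCV has them; the pictures are not rectified), "R" (3x3) and "t" (3): a world point X has camera coordinates R X + t. Camera axes: x right, y down, z forward; pixel columns grow to the right and rows downward; lengths in m; the calibration is good to about 2 mm. A picture is of the moment at which its call begins. There is no depth.
- manip.sign_off(): hands the job in; it is judged then, once.
The state is a dict: "clock": time; "qpos": joint angles; "qd": joint speeds; "effort": joint torques, N m; "position": TCP position; "ee_rot": TCP orientation; "contact_force": force on the tool from outside, world axes, zero at the start; "moment": the same for the moment, N m; "width": finger opening in m; "gripper_force": force on a finger pad.
Only numpy, scipy, OpenCV 4.12 (cv2) and the standard library are available. Lean on these libraries where they do the work, as an engineer would, in place of code of your own. Each camera call takes 0.05 s, during which the arm holds its last target. There are 200 camera calls.

## Working session

There is one attempt and no reset: what is moved stays moved. The work goes in short steps, Python scripts to look and compute and a tool call to move; the robot and the scene stay as the last step left them, time stands still between calls to the robot, and variables do not carry over. Pictures are saved under pics/ and viewed, at most 10 in all, crops included, and the job is handed in when it is done.

Besides the shell and the picture viewer there is one more tool, called after "Call:" as name(argument=value, ...), one argument or row to a line, values as JSON. move_arm: Moves the arm, as the interface text tells. Scaled input: -1 to 1 covers 1 m each way for a shift and 360 degrees each way for a turn. Its arguments: {"type":"object","properties":{"steps":{"type":"array"},"squeeze":{"type":"number"}},"required":["steps"]}

```bash
mkdir -p pics; ls
cat > h.py <<'E'
import cv2, numpy as np
from rig import manip
def shot(n,save=None):
    im=manip.get_image(n)
    if save: cv2.imwrite('pics/'+save,im['pixels'])
    return im
def K(im): return np.array([[im['fx'],0,im['cx']],[0,im['fy'],im['cy']],[0,0,1]])
def ray(im,px):
    p=cv2.undistortPoints(np.array(px,float).reshape(-1,1,2),K(im),np.array(im['D']))[:,0]
    R=np.array(im['R']);t=np.array(im['t'])
    return -R.T@t,(np.c_[p,np.ones(len(p))])@R
def onplane(im,px,z):
    c,d=ray(im,px); return c+d*((z-c[2])/d[:,2])[:,None]
def proj(im,X):
    r,_=cv2.Rodrigues(np.array(im['R']))
    return cv2.projectPoints(np.array(X,float).reshape(-1,1,3),r,np.array(im['t'],float),K(im),np.array(im['D']))[0][:,0]
E
python3 - <<'E'
from h import *
for n in('scene','top'):
    im=shot(n,n+'0.png'); print(n,-np.array(im['R']).T@im['t'],im['fx'])
s=manip.get_state();print(s)
E
```

```text
pics
scene [-0.1068123   0.47627777  0.82388508] 436.0567772143031
top [0.42763322 0.03012967 1.16235732] 434.639578044703
{'clock': 0.1, 'qpos': array([-1.36798760e+00,  2.76531000e-01,  1.50599639e+00, -2.28839731e-05,
        1.36067794e+00, -1.20999635e-01]), 'qd': array([-0.00036273,  0.00032174, -0.00273897,  0.0001975 ,  0.00100942,
       -0.00027554]), 'effort': array([ 7.52318319e-04, -4.17699230e+01, -2.46406388e+01, -7.66466587e-05,
        5.90214288e-03,  1.53812272e-05]), 'position': array([ 0.18285333, -0.54469654,  0.24753065]), 'ee_rot': array([-8.05206058e-04,  9.86921416e-01,  1.61200087e-01, -4.41527428e-05]), 'contact_force': array([ 0.48038126, -0.77890669,  0.25538876]), 'moment': array([-0.02254121, -0.03316636,  0.04090207]), 'gripper_force': 0.0, 'width': 0.08543768620036626}
```

View pics/top0.png

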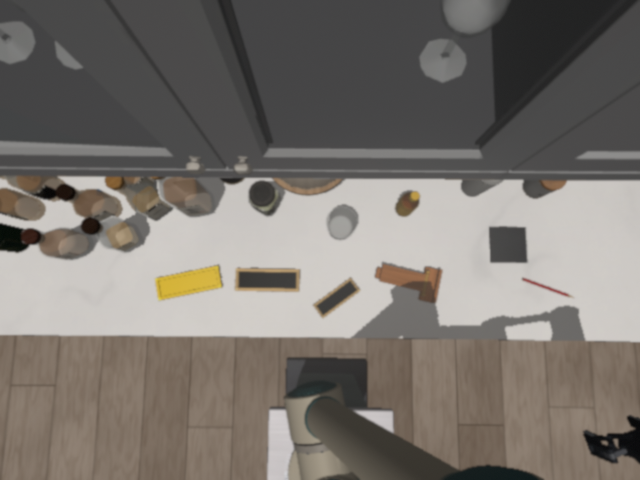

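View pics/scene0.png

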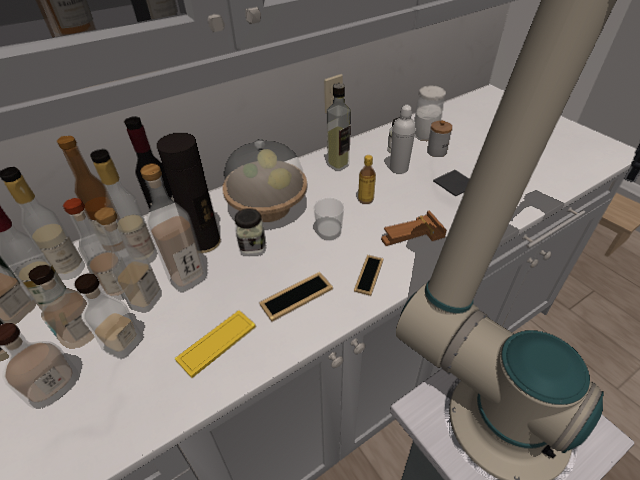

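The top view shows the large dark chalkboard near (267,280), the yellow decoy at (189,282) and the small board at (337,297). The stand is at (408,280), with its lip at the right (435,285) and the backrest running left to about x=376. Bottle, glass and jar sit behind, near (407,203), (341,222) and (264,196).

Run:
```python
from h import *
im=shot('top'); P=im['pixels']; hsv=cv2.cvtColor(P,cv2.COLOR_BGR2HSV)
def big(m,x0,x1,y0,y1):
    mm=np.zeros_like(m); mm[y0:y1,x0:x1]=m[y0:y1,x0:x1]
    c=cv2.findContours(mm,cv2.RETR_EXTERNAL,cv2.CHAIN_APPROX_NONE)[0]
    return max(c,key=cv2.contourArea)
# board: anything not bright-gray
m=((hsv[...,2]<150)|(hsv[...,1]>70)).astype(np.uint8)*255
c=big(m,228,308,255,300); 
w=onplane(im,c[:,0],0.012)
r=cv2.minAreaRect((w[:,:2]*1000).astype(np.float32)); print('board',r, cv2.boxPoints(r))
m2=((hsv[...,1]>110)&(hsv[...,0]<20)).astype(np.uint8)*255
c=big(m2,365,450,255,310); print(cv2.boundingRect(c))
w=onplane(im,c[:,0],0.028)*1000
a=cv2.approxPolyDP(c,1.5,True)[:,0]; print(np.c_[a,onplane(im,a,0.029)*1000].round(0))
o=P.copy()
cv2.drawContours(o,[c],-1,(0,255,0),1)
z=cv2.resize(np.hstack([P[240:320,360:450],o[240:320,360:450]]),None,fx=4,fy=4,interpolation=cv2.INTER_CUBIC)
s=shot('scene'); q=cv2.resize(s['pixels'][200:255,370:460],None,fx=8,fy=8,interpolation=cv2.INTER_CUBIC)
q=cv2.resize(q,(400,240)); z=cv2.resize(z,(720,320)); 
cv2.imwrite('pics/st.png',np.vstack([z,np.pad(q,((0,0),(0,320),(0,0)))]))
```

```text
board ((479.8928527832031, 170.15509033203125), (57.961326599121094, 164.26434326171875), 0.5148321986198425) [[450.17538 252.02354]
 [451.65134  87.76582]
 [509.61032  88.28664]
 [508.13437 252.54436]]
(377, 266, 61, 31)
[[ 378.  269.  508. -121.   29.]
 [ 377.  276.  490. -118.   29.]
 [ 397.  284.  469. -170.   29.]
 [ 412.  280.  480. -209.   29.]
 [ 430.  281.  478. -255.   29.]
 [ 432.  287.  463. -260.   29.]
 [ 435.  288.  460. -268.   29.]
 [ 435.  296.  439. -267.   29.]
 [ 437.  281.  478. -273.   29.]
 [ 437.  285.  468. -273.   29.]
 [ 434.  287.  463. -265.   29.]
 [ 436.  270.  507. -271.   29.]
 [ 429.  269.  509. -253.   29.]
 [ 422.  275.  493. -235.   29.]
 [ 384.  266.  516. -137.   29.]
 [ 381.  270.  505. -129.   29.]]
```

View pics/st.png

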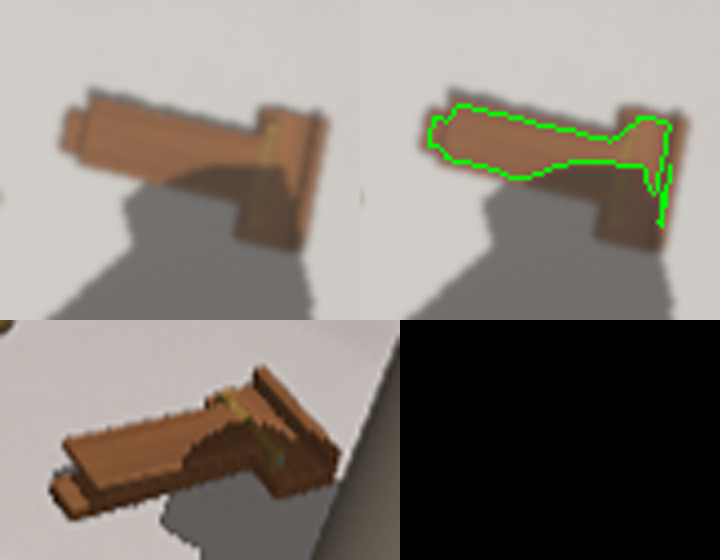

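The enlarged view shows the stand with the backrest folded back, its free end at the left. The lip's outer corners are at zoom (328,117) and (303,251); the free end's corners are at (92,92) and (78,160). In the scene crop, the lip top runs from (265,48) to (338,133) and the free-end corners are at (65,120) and (100,167).

Run:
```python
from h import *
T=shot('top');S=shot('scene')
zt=lambda p:(np.array(p)-1.5)/4+[360,240]
zs=lambda p:np.array(p)/[4.444,4.364]-.5+[370,200]
top={'lipF':(328,117),'lipN':(303,251),'endF':(92,92),'endN':(78,160),'hgF':(270,125),}
sc={'lipF':(265,48),'lipN':(338,133),'endF':(65,120),'endN':(100,167)}
for k,p in top.items():
    print(k,(onplane(T,zt(p),.03 if 'lip' in k else .028)[0]*1000).round(1),end=' ')
    if k in sc:
        print((onplane(S,zs(sc[k]),.03 if 'lip' in k else .028)[0]*1000).round(1),end=' ')
        c1,d1=ray(T,zt(p));c2,d2=ray(S,zs(sc[k]));d1,d2=d1[0],d2[0]
        A=np.c_[d1,-d2];u=np.linalg.lstsq(A,c2-c1,rcond=None)[0]
        a,b=c1+u[0]*d1,c2+u[1]*d2;print(((a+b)/2*1000).round(1),'gap',(np.linalg.norm(a-b)*1000).round(1))
# stand lines on refined mask
hsv=cv2.cvtColor(T['pixels'],cv2.COLOR_BGR2HSV)
m=((hsv[...,1]>75)&(hsv[...,0]<20)).astype(np.uint8);mm=np.zeros_like(m);mm[255:310,365:450]=m[255:310,365:450]
c=max(cv2.findContours(mm,cv2.RETR_EXTERNAL,cv2.CHAIN_APPROX_NONE)[0],key=cv2.contourArea)
a=cv2.approxPolyDP(c,1.5,True)[:,0]; print(np.c_[a,onplane(T,a,0.029)*1000].round(0).tolist())
# board in scene
hs=cv2.cvtColor(S['pixels'],cv2.COLOR_BGR2HSV);m=((hs[...,2]<140)|(hs[...,1]>70)).astype(np.uint8)
mm=np.zeros_like(m);mm[262:325,255:340]=m[262:325,255:340]
c=max(cv2.findContours(mm,cv2.RETR_EXTERNAL,cv2.CHAIN_APPROX_NONE)[0],key=cv2.contourArea)
w=onplane(S,c[:,0],.012)[:,:2]*1000
print(cv2.minAreaRect(w.astype(np.float32)))
```

```text
lipF [ 509.6 -285.7   30. ] [ 504.7 -283.2   30. ] [ 509.5 -287.9   24.3] gap 1.6
lipN [ 423.2 -267.3   30. ] [ 421.3 -262.3   30. ] [ 423.9 -267.8   25.2] gap 2.2
endF [ 524.6 -133.2   28. ] [ 525.8 -138.    28. ] [ 523.3 -133.6   32.2] gap 2.8
endN [ 480.2 -123.7   28. ] [ 481.6 -127.9   28. ] [ 479.3 -123.9   32. ] gap 2.2
hgF [ 504.2 -248.6   28. ] [[377.0, 269.0, 508.0, -118.0, 29.0], [376.0, 276.0, 489.0, -115.0, 29.0], [381.0, 280.0, 479.0, -128.0, 29.0], [417.0, 288.0, 460.0, -221.0, 29.0], [421.0, 291.0, 452.0, -231.0, 29.0], [420.0, 298.0, 434.0, -228.0, 29.0], [430.0, 301.0, 427.0, -254.0, 29.0], [435.0, 299.0, 432.0, -267.0, 29.0], [440.0, 270.0, 507.0, -282.0, 29.0], [426.0, 267.0, 514.0, -246.0, 29.0], [425.0, 272.0, 501.0, -243.0, 29.0], [422.0, 274.0, 496.0, -235.0, 29.0], [388.0, 265.0, 518.0, -147.0, 29.0], [383.0, 265.0, 518.0, -134.0, 29.0]]
((473.6177673339844, 172.90283203125), (170.6971435546875, 65.16881561279297), 89.48648834228516)
```

Call:
move_arm(
  steps=[0, 0, 0.081, 0.156, 0.197, -0.05, 1, 0, 0, 0.163, 0.313, 0.394, -0.1, 1, 0, 0, 0.163, 0.313, 0.394, -0.1, 1, 0, 0, 0.163, 0.313, 0.394, -0.1, 1, 0, 0, 0.163, 0.313, 0.394, -0.1, 1, 0, 0, 0.163, 0.313, 0.394, -0.1, 1, 0, 0, 0.163, 0.313, 0.394, -0.1, 1, 0, 0, 0.163, 0.313, 0.394, -0.1, 1, 0, 0, 0.163, 0.313, 0.394, -0.1, 1, 0, 0, 0.163, 0.313, 0.394, -0.1, 1],
  squeeze=30,
)

```text
clock: 1.3
position: [0.4891, -0.1595, 0.1507]
ee_rot: [0.0, 0.781, 0.624, 0.0]
contact_force: [0.4, 0.2, -0.7]
width: 0.0853
gripper_force: 0.0
```

Call:
move_arm(
  steps=[0, 0, 0, 0, 0, -0.03, 1, 0, 0, 0, 0, 0, -0.06, 1, 0, 0, 0, 0, 0, -0.06, 1, 0, 0, 0, 0, 0, -0.06, 1, 0, 0, 0, 0, 0, -0.06, 1, 0, 0, 0, 0, 0, -0.06, 1, 0, 0, 0, 0, 0, -0.06, 1, 0, 0, 0, 0, 0, -0.06, 1, 0, 0, 0, 0, 0, -0.06, 1, 0, 0, 0, 0, 0, -0.06, 1],
)

```text
clock: 2.3
position: [0.488, -0.1612, 0.091]
ee_rot: [0.0, 0.781, 0.624, 0.0]
contact_force: [0.2, 0.2, -1.1]
width: 0.0854
gripper_force: 0.0
```

Run:
```python
from h import *
s=manip.get_state();print(s['position'],s['qpos'])
S=shot('scene');T=shot('top')
a=cv2.resize(T['pixels'][225:325,350:460],None,fx=4,fy=4,interpolation=cv2.INTER_CUBIC)
b=cv2.resize(S['pixels'][180:280,360:450],None,fx=4,fy=4,interpolation=cv2.INTER_CUBIC)
cv2.imwrite('pics/a.png',np.hstack([a,b]))
```

```text
[ 0.48799804 -0.16122177  0.09104367] [-4.54554350e-01  3.26917868e-01  1.86639468e+00  3.75032439e-05
  9.47908044e-01 -2.31599981e-01]
```

View pics/a.png

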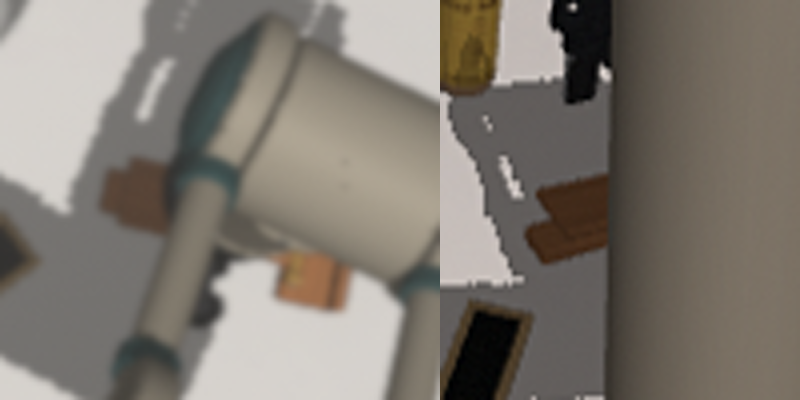

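The hand hides much of the stand. The visible free end at (540,190) in the right crop sits clearly above the strip, so the panel is already a few degrees open. I'll go down and pinch.

Call:
move_arm(
  steps=[0, 0, 0, 0.008, 0.01, -0.02, 1, 0, 0, 0, 0.008, 0.01, -0.04, 1, 0, 0, 0, 0.008, 0.01, -0.06, 1, 0, 0, 0, 0.008, 0.01, -0.06, 1, 0, 0, 0, 0.008, 0.01, -0.06, -1, 0, 0, 0, 0.008, 0.01, -0.06, -1, 0, 0, 0, 0.008, 0.01, -0.06, -1, 0, 0, 0, 0.008, 0.01, -0.06, -1, 0, 0, 0, 0.008, 0.01, -0.06, -1, 0, 0, 0, 0.008, 0.01, -0.06, -1],
)

```text
clock: 3.4
position: [0.4951, -0.151, 0.0312]
ee_rot: [-0.0, 0.781, 0.624, -0.0]
contact_force: [-5.4, 0.6, 5.0]
width: 0.0452
gripper_force: 35.1
```

Call:
move_arm(
  steps=[0.0108, -0.0025, 0, -0.0002, -0.0007, 0.0066, -1, 0.0217, -0.005, 0, -0.0004, -0.0019, 0.0131, -1, 0.0325, -0.0074, 0, -0.0008, -0.0034, 0.0195, -1, 0.0433, -0.0099, 0, -0.0012, -0.0055, 0.0258, -1, 0.0542, -0.0124, 0, -0.0018, -0.0079, 0.0319, -1, 0.065, -0.0149, 0, -0.0025, -0.0108, 0.0379, -1, 0.0758, -0.0173, 0, -0.0032, -0.014, 0.0436, -1, 0.0867, -0.0198, 0, -0.0041, -0.0177, 0.049, -1, 0.0975, -0.0223, 0, -0.005, -0.0217, 0.0542, -1, 0.1083, -0.0248, 0, -0.006, -0.026, 0.0591, -1],
)

```text
clock: 4.4
position: [0.4893, -0.1764, 0.09]
ee_rot: [-0.215, 0.734, 0.586, 0.269]
contact_force: [-3.4, 3.7, 0.1]
width: 0.0455
gripper_force: 34.4
```

Run:
```python
from h import *
s=manip.get_state();print(s['position'],s['qpos'],s['contact_force'])
S=shot('scene');T=shot('top')
a=cv2.resize(T['pixels'][225:325,350:460],None,fx=4,fy=4,interpolation=cv2.INTER_CUBIC)
b=cv2.resize(S['pixels'][180:280,360:450],None,fx=4,fy=4,interpolation=cv2.INTER_CUBIC)
cv2.imwrite('pics/b.png',np.hstack([a,b]))
```

```text
[ 0.48927907 -0.17644907  0.09004052] [-0.84984507  0.52358451  1.78063437  0.56700696  1.33918471 -0.90466577] [-3.36051859  3.70717222  0.09962806]
```

View pics/b.png

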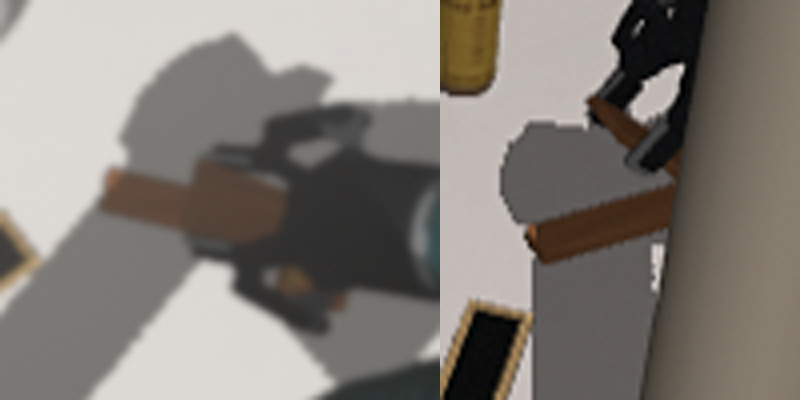

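The top crop shows the raised panel's free end at about (203,158)–(185,240). In the scene crop its far corner is at (590,98). I'll work out the angle from these.

```bash
cat >> h.py <<'E'
ux=np.array([.223,.975,0]);uy=np.array([-.975,.223,0]);O=np.array([.485,-.1995,0])
def W(x,y,z): return O+(x*ux+y*uy)/1000+np.array([0,0,z/1000])
def end(th,y,n):
    t=np.radians(th);return W(-45+120*np.cos(t)-n*np.sin(t),y,24+120*np.sin(t)+n*np.cos(t))
E
python3 - <<'E'
from h import *
S=shot('scene');T=shot('top')
for th in(38,41,44,47,50):
    for n in(-4,4):
        X=[end(th,-23,n),end(th,23,n)]
        print(th,n,((proj(T,X)-[350,225])*4+1.5).round(0).tolist(),((proj(S,X)-[360,180])*4+[441.5,1.5]).round(0).tolist())
print('lip',((proj(T,[W(-81,-45,30),W(-81,45,30),W(85,-15,14),W(85,15,14)])-[360,240])*4+1.5).round(0).tolist())
E
```

```text
38 -4 [[181.0, 152.0], [166.0, 225.0]] [[572.0, 110.0], [606.0, 153.0]]
38 4 [[191.0, 153.0], [175.0, 227.0]] [[580.0, 100.0], [614.0, 144.0]]
41 -4 [[189.0, 153.0], [173.0, 226.0]] [[578.0, 102.0], [613.0, 146.0]]
41 4 [[199.0, 154.0], [183.0, 228.0]] [[586.0, 93.0], [621.0, 136.0]]
44 -4 [[197.0, 154.0], [181.0, 228.0]] [[585.0, 95.0], [619.0, 138.0]]
44 4 [[208.0, 155.0], [192.0, 229.0]] [[593.0, 86.0], [628.0, 129.0]]
47 -4 [[205.0, 155.0], [189.0, 229.0]] [[591.0, 88.0], [626.0, 131.0]]
47 4 [[217.0, 156.0], [201.0, 231.0]] [[600.0, 79.0], [636.0, 122.0]]
50 -4 [[214.0, 156.0], [198.0, 231.0]] [[598.0, 81.0], [633.0, 124.0]]
50 4 [[226.0, 158.0], [210.0, 233.0]] [[608.0, 73.0], [643.0, 115.0]]
lip [[332.0, 115.0], [305.0, 251.0], [69.0, 103.0], [59.0, 147.0]]
```

Call:
move_arm(
  steps=[0, 0, 0, 0, 0, 0, 1, 0, 0, 0, 0, 0, 0, 1, 0, 0, 0, 0, 0, 0, 1, 0, 0, 0, 0, 0, 0, 1, 0, 0, 0, 0, 0, 0, 1, 0, 0, 0, -0.0015, -0.0065, 0.0075, 1, 0, 0, 0, -0.004, -0.019, 0.023, 1, 0, 0, 0, -0.0085, -0.038, 0.046, 1, 0, 0, 0, -0.0145, -0.063, 0.077, 1, 0, 0, 0, -0.0145, -0.063, 0.077, 1],
)

```text
clock: 5.6
position: [0.477, -0.2449, 0.1703]
ee_rot: [-0.208, 0.735, 0.587, 0.268]
contact_force: [-0.0, -0.3, 0.0]
width: 0.0857
gripper_force: 0.0
```

Call:
move_arm(
  steps=[0, 0, 0, 0, 0.0, 0.05, 1, -0.05, 0.012, 0, 0, 0.08, 0.1, 1, -0.108, 0.025, 0, 0, 0.2, 0.1, 1, -0.108, 0.025, 0, 0, 0.3, 0.1, 1, -0.108, 0.025, 0, 0, 0.4, 0.1, 1, -0.108, 0.025, 0, 0, 0.41, 0.1, 1, -0.108, 0.025, 0, 0, 0.41, 0.1, 1, -0.108, 0.025, 0, 0, 0.41, 0.1, 1, -0.108, 0.025, 0, 0, 0.41, 0.1, 1, -0.108, 0.025, 0, 0, 0.41, 0.1, 1],
)

```text
clock: 6.6
position: [0.4743, 0.1739, 0.2669]
ee_rot: [-0.002, 0.78, 0.625, 0.001]
contact_force: [-0.3, -0.1, -0.3]
width: 0.0854
gripper_force: 0.0
```

Run:
```python
from h import *
s=manip.get_state();print(s['position'],s['qpos'],s['ee_rot'],s['contact_force'])
S=shot('scene');T=shot('top')
a=cv2.resize(T['pixels'][245:315,365:450],None,fx=5,fy=5,interpolation=cv2.INTER_CUBIC)
b=cv2.resize(S['pixels'][180:250,377:452],None,fx=5,fy=5,interpolation=cv2.INTER_CUBIC)
cv2.imwrite('pics/c.png',np.hstack([a,b]))
for th in(41,43,45,47,49):
    for n in(-4,4):
        X=[end(th,-23,n),end(th,23,n)]
        print(th,n,((proj(T,X)-[365,245])*5+2).round(0).tolist(),((proj(S,X)-[377,180])*5+[427,2]).round(0).tolist())
X=[W(-81,-45,30),W(-81,45,30),W(85,-15,14),W(85,15,14),W(-39,45,16)]
print('lip',((proj(T,X)-[365,245])*5+2).round(0).tolist(),((proj(S,X)-[377,180])*5+[427,2]).round(0).tolist())
```

```text
[0.47425702 0.17386058 0.26687708] [0.21083274 0.15974124 1.61418375 0.00399808 1.36847277 0.42962602] [-1.93061780e-03  7.80330918e-01  6.25363624e-01  5.18573181e-04] [-0.27649644 -0.08230135 -0.29666548]
41 -4 [[161.0, 91.0], [142.0, 183.0]] [[513.0, 128.0], [556.0, 182.0]]
41 4 [[174.0, 93.0], [154.0, 185.0]] [[523.0, 117.0], [567.0, 171.0]]
43 -4 [[168.0, 92.0], [148.0, 184.0]] [[518.0, 122.0], [561.0, 176.0]]
43 4 [[181.0, 94.0], [161.0, 186.0]] [[529.0, 111.0], [572.0, 165.0]]
45 -4 [[175.0, 93.0], [155.0, 185.0]] [[524.0, 116.0], [567.0, 170.0]]
45 4 [[188.0, 95.0], [168.0, 188.0]] [[534.0, 105.0], [578.0, 159.0]]
47 -4 [[182.0, 94.0], [162.0, 186.0]] [[529.0, 110.0], [573.0, 164.0]]
47 4 [[196.0, 96.0], [176.0, 189.0]] [[540.0, 99.0], [585.0, 153.0]]
49 -4 [[189.0, 95.0], [169.0, 188.0]] [[535.0, 105.0], [579.0, 158.0]]
49 4 [[203.0, 97.0], [183.0, 190.0]] [[546.0, 94.0], [591.0, 147.0]]
lip [[390.0, 119.0], [356.0, 289.0], [61.0, 103.0], [49.0, 159.0], [270.0, 270.0]] [[687.0, 145.0], [776.0, 246.0], [443.0, 277.0], [469.0, 313.0], [703.0, 285.0]]
```

View pics/c.png

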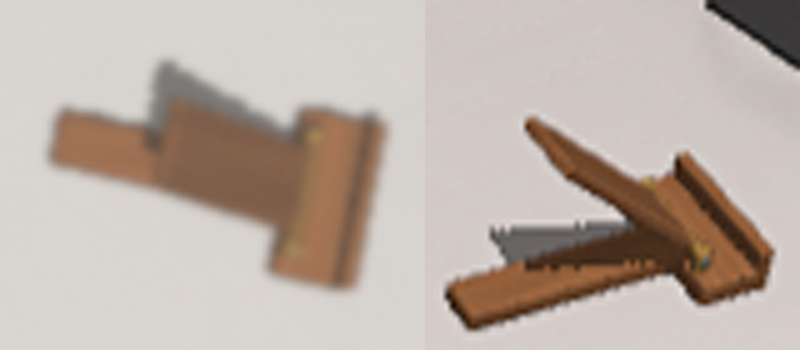

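The picture shows the backrest standing free. Its end edge is at (168,98)–(155,187) in the top crop, which corresponds to about 45° from both views. Next I pick up the chalkboard.

Call:
move_arm(
  steps=[0, 0, 0.018, 0.005, -0.0035, -0.04, 1, 0, 0, 0.0356, 0.005, -0.0035, -0.09, 1, 0, 0, 0.0356, 0.005, -0.0035, -0.14, 1, 0, 0, 0.0356, 0.005, -0.0035, -0.18, 1, 0, 0, 0.0356, 0.005, -0.0035, -0.21, 1, 0, 0, 0.0356, 0.005, -0.0035, -0.225, 1, 0, 0, 0.0356, 0.005, -0.0035, -0.24, 1, 0, 0, 0.0356, 0.005, -0.0035, -0.248, 1, 0, 0, 0.0356, 0.005, -0.0035, -0.248, 1, 0, 0, 0.0356, 0.005, -0.0035, -0.248, 1],
)

```text
clock: 7.7
position: [0.4807, 0.166, 0.0193]
ee_rot: [-0.001, 0.707, 0.707, 0.0]
contact_force: [0.1, -0.6, 0.3]
width: 0.0853
gripper_force: 0.0
```

Call:
move_arm(
  steps=[0, 0, 0, 0, 0, -0.003, 1, 0, 0, 0, 0, 0, -0.003, -1, 0, 0, 0, 0, 0, -0.003, -1, 0, 0, 0, 0, 0, -0.003, -1, 0, 0, 0, 0, 0, -0.003, -1, 0, 0, 0, 0, 0, -0.003, -1, 0, 0, 0, 0, 0, -0.003, -1, 0, 0, 0, 0, 0, -0.003, -1, 0, 0, 0, 0, 0, -0.003, -1, 0, 0, 0, 0, 0, -0.003, -1],
)

```text
clock: 8.7
position: [0.4806, 0.1664, 0.0166]
ee_rot: [-0.001, 0.707, 0.707, 0.0]
contact_force: [-0.9, -1.0, 5.4]
width: 0.0587
gripper_force: 32.6
```

```bash
cat >> h.py <<'E'
from scipy.spatial.transform import Rotation as Ro
ux=np.array([.207,.978,0]);uy=np.array([-.978,.207,0]);O=np.array([.484,-.1995,0])
R0=Ro.from_quat([.7071,.7071,0,0])  # x,y,z,w tool at pick
def pose(phi,bx,bz,L=81,N=16.6):
    p=np.radians(phi);T=Ro.from_rotvec(np.array([.978,-.207,0])*p)*Ro.from_rotvec([0,0,-np.arctan2(.207,.978)])
    return W(bx+L*np.cos(p)-N*np.sin(p),0,bz+L*np.sin(p)+N*np.cos(p)),T*R0
def delta(phi,bx,bz,**k):
    s=manip.get_state();P,R=pose(phi,bx,bz,**k);q=s['ee_rot']
    c=Ro.from_quat([q[1],q[2],q[3],q[0]])
    return ((R*c.inv()).as_rotvec()/2/np.pi).round(4),(P-s['position']).round(4)
E
python3 - <<'E'
from h import *
for a in((47,-61,80),(47,-61,30)): print(pose(*a)[0],delta(*a))
E
```

```text
[ 0.48029499 -0.21700483  0.15056082] (array([ 0.1298, -0.0137, -0.0314]), array([-3.000e-04, -3.834e-01,  1.340e-01]))
[ 0.48029499 -0.21700483  0.10056082] (array([ 0.1298, -0.0137, -0.0314]), array([-3.000e-04, -3.834e-01,  8.400e-02]))
```

Call:
move_arm(
  steps=[0, 0, 0, 0, 0, 0.01, -1, 0, 0, 0, 0, 0, 0.03, -1, 0, 0, 0, 0, 0, 0.06, -1, 0, 0, 0, 0, 0, 0.1, -1, 0, 0, 0, 0, 0, 0.14, -1, 0, 0, 0, 0, -0.02, 0.18, -1, 0.02, -0.002, -0.005, 0, -0.05, 0.2, -1, 0.04, -0.004, -0.01, 0, -0.085, 0.21, -1, 0.06, -0.006, -0.014, 0, -0.12, 0.21, -1, 0.08, -0.008, -0.019, 0, -0.155, 0.21, -1],
  squeeze=45,
)

```text
clock: 9.7
position: [0.4807, 0.0099, 0.2277]
ee_rot: [-0.158, 0.724, 0.642, 0.196]
contact_force: [0.0, -0.1, -2.7]
width: 0.0584
gripper_force: 50.4
```

Run:
```python
from h import *
print(delta(47,-61,110),manip.get_state()['width'],manip.get_state()['qpos'])
```

```text
(array([ 0.0494, -0.0047, -0.0124]), array([-0.0004, -0.2269, -0.0471])) 0.058353322100067585 [-0.47976717  0.18047322  1.80576108  0.49533705  1.35379763 -0.51722122]
```

Call:
move_arm(
  steps=[0.01, -0.001, -0.0025, 0, -0.035, 0, -1, 0.025, -0.0025, -0.006, 0, -0.075, 0, -1, 0.04, -0.004, -0.01, 0, -0.115, 0, -1, 0.0494, -0.0047, -0.0124, 0, -0.15, 0, -1, 0.0494, -0.0047, -0.0124, 0, -0.18, -0.005, -1, 0.0494, -0.0047, -0.0124, 0, -0.205, -0.015, -1, 0.0494, -0.0047, -0.0124, 0, -0.22, -0.03, -1, 0.0494, -0.0047, -0.0124, -0.0004, -0.227, -0.047, -1, 0.0494, -0.0047, -0.0124, -0.0004, -0.227, -0.047, -1, 0.0494, -0.0047, -0.0124, -0.0004, -0.227, -0.047, -1],
)

```text
clock: 10.7
position: [0.4798, -0.2141, 0.1788]
ee_rot: [-0.254, 0.712, 0.578, 0.307]
contact_force: [-0.1, -0.5, -1.4]
width: 0.0584
gripper_force: 50.4
```

Run:
```python
from h import *
print(delta(47,-61,40),manip.get_state()['qpos'],manip.get_state()['contact_force'])
S=shot('scene');T=shot('top')
a=cv2.resize(T['pixels'][225:325,370:460],None,fx=4,fy=4,interpolation=cv2.INTER_CUBIC)
b=cv2.resize(S['pixels'][160:260,360:460],None,fx=4,fy=4,interpolation=cv2.INTER_CUBIC)
cv2.imwrite('pics/d.png',np.hstack([a,b]))
```

```text
(array([-0.0001, -0.001 , -0.0005]), array([ 0.0005, -0.0029, -0.0683])) [-0.93290372  0.4998143   1.62647309  0.57464779  1.62644135 -0.87781086] [-0.08538891 -0.50059141 -1.4170661 ]
```

View pics/d.png

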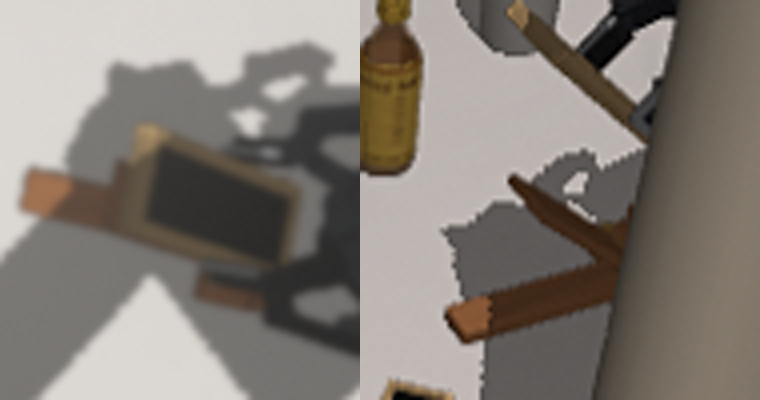

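The board is held tilted and parallel above the stand. In the top crop its top end runs from about (142,125) to (115,230), and its foot end from (298,185) to (272,265). I'll check that against the prediction.

Run:
```python
from h import *
T=shot('top');s=manip.get_state();q=s['ee_rot']
R=Ro.from_quat([q[1],q[2],q[3],q[0]])*R0.inv()  # board rel. to pick; long axis was +y(world), foot -y
for L in(79,81,83):
  X=[s['position']+R.apply(np.array([a,b-L,c-16.6])/1000) for a,b,c in((30,170,12),(-30,170,12),(30,0,12),(-30,0,12),(30,170,0),(-30,170,0))]
  print(L,((proj(T,X)-[370,225])*4+1.5).round(0).tolist())
u=R.apply([0,1,0]);print(u,np.degrees(np.arcsin(u[2])),u[0]/u[1])
```

```text
79 [[154.0, 121.0], [133.0, 232.0], [304.0, 184.0], [286.0, 283.0], [135.0, 119.0], [114.0, 229.0]]
81 [[156.0, 122.0], [135.0, 233.0], [305.0, 185.0], [288.0, 283.0], [137.0, 120.0], [116.0, 230.0]]
83 [[158.0, 123.0], [137.0, 233.0], [307.0, 185.0], [289.0, 284.0], [139.0, 121.0], [118.0, 230.0]]
[0.14229531 0.6695341  0.7290241 ] 46.8046432095339 0.21252884497863095
```

Call:
move_arm(
  steps=[0, -0.0005, 0, 0.0005, -0.0029, -0.012, -1, 0, -0.001, -0.0005, 0.0005, -0.0029, -0.026, -1, 0, -0.001, -0.0005, 0.0005, -0.0029, -0.04, -1, 0, -0.001, -0.0005, 0.0005, -0.0029, -0.052, -1, 0, -0.001, -0.0005, 0.0005, -0.0029, -0.064, -1, 0, -0.001, -0.0005, 0.0005, -0.0029, -0.072, -1, 0, -0.001, -0.0005, 0.0005, -0.0029, -0.078, -1, 0, -0.001, -0.0005, 0.0005, -0.0029, -0.083, -1, 0, -0.001, -0.0005, 0.0005, -0.0029, -0.085, -1, 0, -0.001, -0.0005, 0.0005, -0.0029, -0.085, -1],
)

```text
clock: 11.85
position: [0.4807, -0.2186, 0.094]
ee_rot: [-0.25, 0.713, 0.578, 0.31]
contact_force: [-0.2, -0.3, -1.9]
width: 0.0582
gripper_force: 50.5
```

Run:
```python
from h import *
print(delta(47,-61,16),manip.get_state()['contact_force'],manip.get_state()['position'])
```

```text
(array([0.0003, 0.0002, 0.0002]), array([-0.0004,  0.0016, -0.0074])) [-0.15262671 -0.25950207 -1.91389321] [ 0.48066087 -0.21857138  0.09396566]
```

Call:
move_arm(
  steps=[0, 0, 0, 0, 0.0015, -0.0005, -1, 0, 0, 0, 0, 0.0015, -0.001, -1, 0, 0, 0, 0, 0.0015, -0.0015, -1, 0, 0, 0, 0, 0.0015, -0.002, -1, 0, 0, 0, 0, 0.0015, -0.0025, -1, 0, 0, 0, 0, 0.0015, -0.003, -1, 0, 0, 0, 0, 0.0015, -0.0035, -1, 0, 0, 0, 0, 0.0015, -0.004, -1, 0, 0, 0, 0, 0.0015, -0.0045, -1, 0, 0, 0, 0, 0.0015, -0.005, -1],
)

```text
clock: 12.85
position: [0.4806, -0.217, 0.0889]
ee_rot: [-0.25, 0.713, 0.578, 0.31]
contact_force: [0.2, -0.1, -1.2]
width: 0.0583
gripper_force: 50.5
```

Next step: finer lowering until contact.

Call:
move_arm(
  steps=[0, 0, 0, 0, 0, -0.0003, -1, 0, 0, 0, 0, 0, -0.0006, -1, 0, 0, 0, 0, 0, -0.0009, -1, 0, 0, 0, 0, 0, -0.0012, -1, 0, 0, 0, 0, 0, -0.0015, -1, 0, 0, 0, 0, 0, -0.0018, -1, 0, 0, 0, 0, 0, -0.0021, -1, 0, 0, 0, 0, 0, -0.0024, -1, 0, 0, 0, 0, 0, -0.0027, -1, 0, 0, 0, 0, 0, -0.003, -1],
)

```text
clock: 13.85
position: [0.4806, -0.2168, 0.0863]
ee_rot: [-0.25, 0.713, 0.577, 0.31]
contact_force: [-0.2, 0.5, 0.9]
width: 0.0585
gripper_force: 50.5
```

Call:
move_arm(
  steps=[0, 0, 0, -0.0001, -0.0003, 0, -1, 0, 0, 0, -0.0001, -0.0006, 0, -1, 0, 0, 0, -0.0002, -0.0009, 0, -1, 0, 0, 0, -0.0002, -0.0012, 0, -1, 0, 0, 0, -0.0003, -0.0015, 0, -1, 0, 0, 0, -0.0004, -0.0018, 0, -1, 0, 0, 0, -0.0004, -0.0021, 0, -1, 0, 0, 0, -0.0005, -0.0024, 0, -1, 0, 0, 0, -0.0005, -0.0027, 0, -1, 0, 0, 0, -0.0006, -0.003, 0, -1],
)

```text
clock: 14.85
position: [0.4801, -0.2192, 0.0866]
ee_rot: [-0.251, 0.712, 0.577, 0.31]
contact_force: [1.6, 5.4, 4.5]
width: 0.0584
gripper_force: 50.5
```

Call:
move_arm(
  steps=[-0.0009, 0.0002, 0, 0.0001, 0.0004, -0.0003, -1, -0.0019, 0.0004, 0, 0.0002, 0.0007, -0.0005, -1, -0.0028, 0.0006, 0, 0.0002, 0.0011, -0.0008, -1, -0.0038, 0.0008, 0, 0.0003, 0.0015, -0.0011, -1, -0.0047, 0.001, 0, 0.0004, 0.0019, -0.0014, -1, -0.0057, 0.0012, 0, 0.0005, 0.0022, -0.0016, -1, -0.0066, 0.0014, 0, 0.0006, 0.0026, -0.0019, -1, -0.0076, 0.0016, 0, 0.0006, 0.003, -0.0022, -1, -0.0085, 0.0018, 0, 0.0007, 0.0033, -0.0025, -1, -0.0085, 0.0018, 0, 0.0007, 0.0033, -0.0025, -1],
)

```text
clock: 15.85
position: [0.4808, -0.2158, 0.084]
ee_rot: [-0.235, 0.721, 0.584, 0.291]
contact_force: [1.7, 5.3, 4.2]
width: 0.0586
gripper_force: 50.5
```

Run:
```python
from h import *
s=manip.get_state();q=s['ee_rot'];print(s['contact_force'],s['moment'])
R=Ro.from_quat([q[1],q[2],q[3],q[0]])*R0.inv();u=R.apply([0,1,0]);a=R.apply([1,0,0])
print(np.degrees(np.arcsin(u[2])),u[0]/u[1],a[2],delta(43.5,-63.7,16))
S=shot('scene');T=shot('top')
a=cv2.resize(T['pixels'][235:315,370:460],None,fx=4,fy=4,interpolation=cv2.INTER_CUBIC)
b=cv2.resize(S['pixels'][170:250,370:460],None,fx=4,fy=4,interpolation=cv2.INTER_CUBIC)
cv2.imwrite('pics/e.png',np.hstack([a,b]))
```

```text
[1.67671047 5.31169386 4.18969926] [ 0.68270557 -0.24355346 -0.04819128]
43.8652623313826 0.21092039237353785 0.0013302911521457378 (array([-0.001 ,  0.0004,  0.0001]), array([-0.0002,  0.0003, -0.0002]))
```

View pics/e.png

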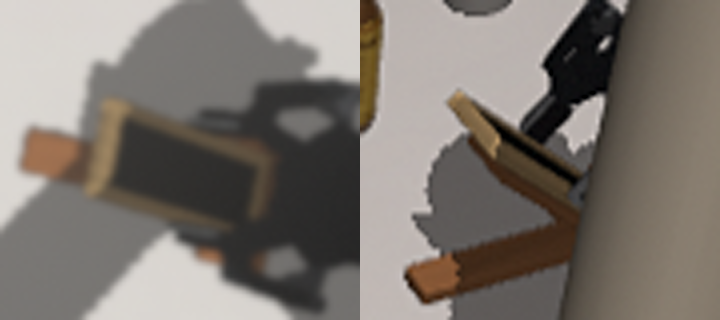

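The board stands at 43.9° just above the panel, with its foot against the lip; in the scene crop the board and panel are nearly parallel at (480,140). I'll tilt it a little further.

Call:
move_arm(
  steps=[-0.0004, 0.0001, 0, 0, 0.0002, -0.0001, -1, -0.0008, 0.0002, 0, 0.0001, 0.0003, -0.0002, -1, -0.0012, 0.0003, 0, 0.0001, 0.0004, -0.0003, -1, -0.0016, 0.0004, 0, 0.0001, 0.0006, -0.0004, -1, -0.002, 0.0005, 0, 0.0001, 0.0007, -0.0005, -1, -0.0023, 0.0005, 0, 0.0002, 0.0009, -0.0007, -1, -0.0027, 0.0006, 0, 0.0002, 0.0011, -0.0008, -1, -0.0027, 0.0006, 0, 0.0002, 0.0011, -0.0008, -1, -0.0027, 0.0006, 0, 0.0002, 0.0011, -0.0008, -1, -0.0027, 0.0006, 0, 0.0002, 0.0011, -0.0008, -1],
)

```text
clock: 16.95
position: [0.481, -0.2148, 0.0832]
ee_rot: [-0.23, 0.723, 0.586, 0.284]
contact_force: [1.8, 4.8, 4.5]
width: 0.0581
gripper_force: 50.5
```

Run:
```python
from h import *
s=manip.get_state();q=s['ee_rot'];print(s['contact_force'],s['moment'])
R=Ro.from_quat([q[1],q[2],q[3],q[0]])*R0.inv();u=R.apply([0,1,0])
print(np.degrees(np.arcsin(u[2])),delta(43,-63.8,16))
```

```text
[1.7760038  4.75075926 4.50315141] [ 0.73161268 -0.20112328 -0.04893997]
42.8877187081313 (array([0.0003, 0.0001, 0.0001]), array([-0.0003, -0.0003,  0.0002]))
```

Call:
move_arm(
  steps=[0, 0, 0, 0, 0, 0, 0.5, 0, 0, 0, 0, 0, 0, 0.6, 0, 0, 0, 0, 0, 0, 0.8, 0, 0, 0, 0, 0, 0, 1, 0, 0, 0, 0, 0, 0, 1, 0, 0, 0, 0, 0, 0, 1, 0, 0, 0, 0, 0, 0, 1, 0, 0, 0, -0.0014, -0.0067, 0.0073, 1, 0, 0, 0, -0.0042, -0.02, 0.022, 1, 0, 0, 0, -0.0085, -0.04, 0.044, 1],
)

```text
clock: 17.95
position: [0.4718, -0.2552, 0.127]
ee_rot: [-0.23, 0.723, 0.586, 0.284]
contact_force: [0.4, 0.3, -0.4]
width: 0.0855
gripper_force: 0.0
```

Call:
move_arm(
  steps=[0, 0, 0, -0.004, -0.02, 0.022, 1, 0, 0, 0, -0.01, -0.05, 0.05, 1, 0, 0, 0, -0.03, -0.09, 0.07, 1, 0, 0, 0, -0.05, -0.13, 0.08, 1, 0, 0, 0, -0.08, -0.17, 0.08, 1, 0, 0, 0, -0.12, -0.2, 0.08, 1, 0, 0, 0, -0.15, -0.23, 0.08, 1, 0, 0, 0, -0.18, -0.25, 0.08, 1, 0, 0, 0, -0.18, -0.25, 0.08, 1, 0, 0, 0, -0.18, -0.25, 0.08, 1],
)

```text
clock: 18.95
position: [0.2917, -0.5064, 0.2068]
ee_rot: [-0.229, 0.724, 0.585, 0.284]
contact_force: [1.3, -0.1, 0.5]
width: 0.0854
gripper_force: 0.0
```

Run:
```python
from h import *
S=shot('scene');T=shot('top')
a=cv2.resize(T['pixels'][245:315,370:450],None,fx=5,fy=5,interpolation=cv2.INTER_CUBIC)
b=cv2.resize(S['pixels'][170:250,380:460],None,fx=5,fy=5,interpolation=cv2.INTER_CUBIC)
cv2.imwrite('pics/f.png',np.hstack([np.pad(a,((0,50),(0,0),(0,0))),b]))
for phi in(42,43.5,45):
  p=np.radians(phi);bx=-72+12*np.sin(p)
  f=lambda l,y,n:W(bx+l*np.cos(p)-n*np.sin(p),y,16+l*np.sin(p)+n*np.cos(p))
  X=[f(170,-30,0),f(170,30,0),f(170,-30,12),f(170,30,12),f(0,-30,12),f(0,30,12)]
  print(phi,((proj(T,X)-[370,245])*5+2).round(0).tolist(),((proj(S,X)-[380,170])*5+[402,2]).round(0).tolist())
X=[W(-81,-45,30),W(-81,45,30),W(85,-15,14),W(85,15,14)]
print(((proj(T,X)-[370,245])*5+2).round(0).tolist(),((proj(S,X)-[380,170])*5+[402,2]).round(0).tolist())
print(manip.get_state()['contact_force'])
```

```text
42 [[120.0, 69.0], [95.0, 192.0], [140.0, 71.0], [115.0, 195.0], [339.0, 143.0], [318.0, 256.0]] [[449.0, 134.0], [508.0, 204.0], [465.0, 116.0], [524.0, 186.0], [645.0, 222.0], [705.0, 289.0]]
43.5 [[127.0, 70.0], [102.0, 193.0], [147.0, 72.0], [123.0, 197.0], [339.0, 143.0], [318.0, 256.0]] [[454.0, 127.0], [513.0, 197.0], [470.0, 110.0], [530.0, 179.0], [645.0, 222.0], [705.0, 289.0]]
45 [[134.0, 70.0], [109.0, 195.0], [155.0, 73.0], [130.0, 198.0], [339.0, 143.0], [318.0, 256.0]] [[460.0, 121.0], [519.0, 191.0], [476.0, 103.0], [536.0, 173.0], [645.0, 223.0], [705.0, 289.0]]
[[364.0, 118.0], [333.0, 289.0], [36.0, 108.0], [24.0, 163.0]] [[646.0, 195.0], [737.0, 295.0], [405.0, 329.0], [432.0, 365.0]]
[-0.53181424 -0.16554     0.17751509]
```

View pics/f.png

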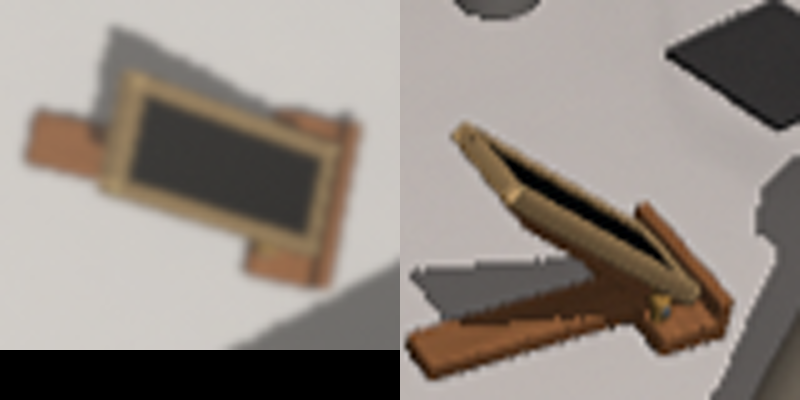

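The board leans on the backrest with its foot at the lip: top-crop foot corners near (341,143) and (316,252), close to prediction. I'll check centring and straightness with sub-pixel profiles.

Run:
```python
from h import *
T=shot('top');S=shot('scene');p=np.radians(43.5);bx=-72+12*np.sin(p)
def prof(im,f,r=(-65,66)):
    ys=np.arange(*r,.5);px=proj(im,[f(y) for y in ys]).astype(np.float32)
    c=cv2.remap(im['pixels'],px[:,0],px[:,1],cv2.INTER_LINEAR if 0 else cv2.INTER_CUBIC,).reshape(-1,3).astype(float)
    s=c[:,2]-c[:,0]; # red-blue: wood vs grey
    return ys,s
def edges(ys,s):
    inn=np.abs(ys)<50; h=.5*np.percentile(s,80)+.5*np.percentile(s,10)
    k=np.where((s[:-1]<h)!=(s[1:]<h))[0];return [round(ys[i]+.5*(h-s[i])/(s[i+1]-s[i]),1) for i in k]
bd=lambda l:(lambda y:W(bx+l*np.cos(p)-12*np.sin(p),y,16+l*np.sin(p)+12*np.cos(p)))
for n,im in(('top',T),('scene',S)):
    print(n,'lip',edges(*prof(im,lambda y:W(-76.5,y,30))))
    print(n,'strip',edges(*prof(im,lambda y:W(75,y,14),(-40,40))))
    for l in(60,90,120,150):print(n,'board',l,edges(*prof(im,bd(l),(-50,50))))
    # along the board at y=0 from the foot over the lip
    ys,s=prof(im,bd(0) if 0 else (lambda d:W(-72+d,-20,30-0)),(-25,30));
g=cv2.cvtColor(T['pixels'],cv2.COLOR_BGR2HSV)
for y in(-20,0,20):
    d=np.arange(-14,14,2.);px=proj(T,[W(-72+a,y,27) for a in d]).astype(np.float32)
    print(y,cv2.remap(T['pixels'],px[:,0],px[:,1],cv2.INTER_CUBIC).reshape(-1,3)[:,1:].tolist())
```

```text
top lip [np.float64(-41.4), np.float64(45.6)]
top strip [np.float64(-13.2), np.float64(14.0)]
top board 60 [np.float64(-34.0), np.float64(-18.3), np.float64(21.1), np.float64(48.7)]
top board 90 [np.float64(-30.4), np.float64(-16.9), np.float64(20.1), np.float64(33.1)]
top board 120 [np.float64(-30.4), np.float64(-16.9), np.float64(19.8), np.float64(33.2)]
top board 150 [np.float64(-30.2), np.float64(-17.3), np.float64(19.9), np.float64(33.2)]
scene lip [np.float64(-40.2), np.float64(47.6)]
scene strip [np.float64(-11.7), np.float64(21.8)]
scene board 60 [np.float64(-20.0), np.float64(2.0), np.float64(31.4)]
scene board 90 [np.float64(-17.5), np.float64(6.7), np.float64(34.5)]
scene board 120 [np.float64(-14.9), np.float64(10.0), np.float64(37.7)]
scene board 150 [np.float64(-11.7), np.float64(13.0), np.float64(41.0)]
-20 [[197, 202], [185, 192], [163, 176], [137, 160], [114, 147], [100, 136], [93, 125], [93, 117], [103, 124], [112, 133], [112, 132], [102, 119], [92, 106], [85, 98]]
0 [[199, 203], [192, 197], [171, 182], [141, 163], [115, 147], [101, 137], [93, 124], [97, 120], [108, 127], [114, 134], [110, 127], [92, 106], [72, 81], [59, 63]]
20 [[198, 202], [187, 194], [168, 179], [140, 160], [117, 148], [102, 139], [95, 129], [93, 121], [100, 123], [109, 129], [109, 130], [102, 119], [90, 103], [79, 90]]
```

```bash
python3 -c "
from rig import manip
print(manip.sign_off())"
```

```text
the job is handed in; nothing more can be done
None
```

I handed the job in after about 19 s of the 64 s. The backrest is up at about 45°, and the chalkboard leans on it at about 43.5°, writing side out, foot at the lip and centred to about 1 mm by the top view. The glass, jar and bottle were not touched.

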